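# Put two objectives away in the optics drawer

### The job

Pull the drawer of the small blue cabinet all the way out to its stop, then put the red-ringed and the blue-ringed objective upright into the drawer pockets with the same colour of rim, setting each down gently without dropping it. Leave the drawer fully out, and leave the green-ringed objective and all the other things where they are.

Things in the scene. Friction and masses are not known exactly. Their poses are not given: they have to be found in the camera images.
- cabinet_front (a point): Middle of the upper front edge of the fixed blue steel single-drawer cabinet, 115 mm above the table. The cabinet reaches 250 mm back from here along +x of this frame and 100 mm to either side (y); z up. The drawer comes out along -x. A fixed cardboard box, 50 mm high, sits on the rear of the cabinet's top, 140 mm and more behind this edge.
- drawer (a joint): Travel of the drawer out of the cabinet, along the cabinet's -x, in m: 0 shut, 0.150 at the stop. About 2 N of friction; it stays where it is left. Grey front panel 194 wide, 12 thick, spanning heights 12 to 107 mm above the table, its outer face 12 mm in front of the cabinet when shut.
- drawer_handle (a point): Middle of the steel bar handle on the drawer front, 82 mm above the table: a round bar 10 mm thick and 110 long, along the drawer's y, its axis 40 mm in front of the panel (35 mm clear gap; two 8 mm posts 50 mm to either side of the middle). Axes parallel to the cabinet's; moves with the drawer.
- pocket_red (a point): Centre of the floor of the red-rimmed square pocket in the drawer's black insert: 46 x 46 mm, 18 mm deep, floor 24 mm above the table, insert top 42 mm. It lies 114 mm behind the handle bar's axis (drawer +x) and 43 mm to its +y. Moves with the drawer, axes parallel to the cabinet's. Drawer side walls: 172 mm apart, tops 54 mm above the table. Under the cabinet's top while shut.
- pocket_blue (a point): Centre of the floor of the blue-rimmed pocket, the same as the red one but 43 mm to the -y side of the handle's middle.
- objective_red: Microscope objective with a red ring, loose on the table: about 140 g, a black upright cylinder 32 mm across and straight up to 50 mm, then a steel nose tapering to 62 mm height; ring at 40 to 50 mm height. Origin: centre of its underside, z up.
- objective_blue: Microscope objective with a blue ring, loose on the table: about 140 g, a black upright cylinder 32 mm across and straight up to 50 mm, then a steel nose tapering to 62 mm height; ring at 40 to 50 mm height. Origin: centre of its underside, z up.
- objective_green: Microscope objective with a green ring, to be left alone: about 140 g, a black upright cylinder 32 mm across and straight up to 50 mm, then a steel nose tapering to 62 mm height; ring at 40 to 50 mm height. Origin: centre of its underside, z up.
- screwdriver: Screwdriver, 170 mm long, lying on the table along its x; bystander. Origin near its middle, on the underside.

How it is judged:
By the outcome, as a careful person would: the job done as asked, in the order asked, and still so for the second after the job is handed in, with the robot touching nothing.
It also fails if it takes over 69 s, if anything falls off the work surface, if the arm or the gripper's body presses on something with over 40 N, if the wrist force passes 120 N, or if a joint passes its speed limit or range.

### The arm

A 6-joint arm with a two-finger parallel gripper is mounted at the origin on the work surface. World frame = base frame: x ahead of the robot, y to its left, z up, the work surface at z = 0. Lengths are in m, angles in rad, forces in N, time in s.
With the tool pointing down it reaches from about 0.225 to 0.875 m from the base axis. Payload 3.4 kg.
Tool frame: the origin (TCP) lies where the fingers leave the gripper's body, on its centre line; the fingertips stand 73 mm ahead of it and the grasp point (between the pads) lies 54 mm ahead of it (manip.pinch_z is the distance from the TCP to the grasp point, in m); z points along the fingers, y is the line along which they close (so a half turn about z gives the same grasp; the last joint's range is limited). The gripper opens to 85 mm and grips with 20 to 120 N. Pads are 22 mm wide; open, the fingers measure 114 mm over their backs; the gripper's body (76 mm by 85 mm) begins 54 mm behind the grasp point. The pads swing forward as they close: fully open they stand 13 mm farther back than shut.
Start: joints at [1.203, 0.276, 1.505, -0, 1.361, -0.121], TCP at [0.14, 0.558, 0.304] pointing down, gripper open.
Joint ranges: [-2.89, 2.89], [-0.75, 2.08], [0.22, 2.7], [-1.18, 4.32], [0.11, 2.71], [-2.7, 2.7]. Speed limits (rad/s): [2.57, 2.57, 3.14, 3.14, 3.14, 3.14].

### API

Orientations are given as a unit quaternion [w, x, y, z].
In Python, from rig import readout, imaging, manip gives the robot as it stands. The module is installed in compiled form; this text tells all that it offers.
- The arm moves only by the tool servo_tool, never from a script. Its argument "moves" is a list of rows, each an object with "dp": the shift along the tool's x, y, z in units of 0.2 m (1.0 is 0.2 m), a list of three; "delta_rot": the turn, a rotation vector about the tool's x, y, z in units of 0.1 rad (1.0 is 0.1 rad), a list of three; "fingers": the opening, from 0 (shut) to 1 (fully open). In form: [{"dp": [dx, dy, dz], "delta_rot": [wx, wy, wz], "fingers": fingers}, ...]. A call has 1 to 5 rows; each row shifts and turns the commanded pose from where the row before left it, along the tool's axes as they then stand; what a row does not reach is not made up. A row lasts 1/10 s, in which the tool goes at most 50 mm and 8.59 degrees, less where a joint would pass 70% of its speed; a pose out of reach is approached as far as the arm can. A call with a number of a shift or a turn outside -1 to 1 is refused whole. A call with a gripper value outside its range is refused whole. The fingers move at their own pace and stop on an object; "force" is the grip in N (left out, the last holds). Time passes only in rows, so rows that do not move let the fingers close. It gives the time, the measured TCP pose, the force, the opening and the grip force at its end, in the units of the state.
- readout.get_state(): the state, without advancing time (a new reading comes with each control period).
- imaging.get_image(name): name is "scene" or "top" or "wrist"; returns (picture, depth): 400x640x3 uint8, red, green, blue; 400x640 float32, m along the optical axis (not along the pixel's ray), 0 where there is no reading.
- imaging.calibration(name): a dict with "intrinsics" (3x3 intrinsics, pixels), "dist" ([k1, k2, p1, p2, k3] as OpenCV has them; the pictures are not rectified), "R" (3x3) and "t" (3): a world point X has camera coordinates R X + t; the wrist camera has in their place "hand_eye" (4x4, takes a point from camera to tool coordinates, whose origin is the TCP and whose axes are the flange's). Camera axes: x right, y down, z forward; pixel columns grow to the right and rows downward; lengths in m; the calibration is good to about 2 mm. A picture is of the moment at which its call begins: read the wrist's pose just before it. calibration takes no time and is no camera call.
- manip.sign_off(): hands the job in; it is judged then, once.
The state is a dict: "clock": time; "qpos": joint angles; "qd": joint speeds; "effort": joint torques, N m; "position": TCP position; "ee_rot": TCP orientation; "contact_force": force on the tool from outside, world axes, zero at the start; "moment": the same for the moment, N m; "width": finger opening in m; "gripper_force": force on a finger pad.
Only numpy, scipy, OpenCV 4.12 (cv2) and the standard library are available. Lean on these libraries where they do the work, as an engineer would, in place of code of your own. Each camera call takes 0.05 s, during which the arm holds its last target. There are 200 camera calls.

## Working session

There is one attempt and no reset: what is moved stays moved. The work goes in short steps, Python scripts to look and compute and a tool call to move; the robot and the scene stay as the last step left them, time stands still between calls to the robot, and variables do not carry over. Pictures are saved under pics/ and viewed, at most 10 in all, crops included, and the job is handed in when it is done.

Besides the shell and the picture viewer there is one more tool, called after ">>>" in YAML: its name, and indented under it one key for each argument. servo_tool: Moves the arm, as the interface text tells. Its arguments: {"type":"object","properties":{"moves":{"type":"array"},"force":{"type":"number"}},"required":["moves"]}

```bash
mkdir -p pics && python3 - <<'E'
from rig import readout, imaging, manip
import cv2, numpy as np
s=readout.get_state(); print({k:np.round(v,3).tolist() for k,v in s.items()}, manip.pinch_z)
for n in("top","scene"):
    im,d=imaging.get_image(n); np.savez(f"pics/{n}0.npz",im=im,d=d)
    cv2.imwrite(f"pics/{n}0.png",im[:,:,::-1]); c=imaging.calibration(n); print(n,c)
E
```

```text
{'clock': 0.0, 'qpos': [1.203, 0.277, 1.506, 0.0, 1.361, -0.121], 'qd': [-0.001, -0.0, 0.001, -0.0, -0.0, 0.001], 'effort': [0.002, -41.677, -24.581, 0.0, 0.011, 0.0], 'position': [0.14, 0.557, 0.303], 'ee_rot': [-0.0, 0.123, 0.992, -0.001], 'contact_force': [-0.422, 0.052, -0.475], 'moment': [-0.033, -0.024, -0.001], 'gripper_force': 0.0, 'width': 0.085} 0.0539
top {'intrinsics': array([[410.94308463,   0.        , 323.35435984],
       [  0.        , 410.94308463, 199.15746398],
       [  0.        ,   0.        ,   1.        ]]), 'dist': array([0.00367288, 0.        , 0.        , 0.        , 0.        ]), 'R': array([[-0.00788042, -0.99994156,  0.00740147],
       [-0.99859588,  0.00748163, -0.0524433 ],
       [ 0.05238486, -0.00780435, -0.99859647]]), 't': array([-0.00676804,  0.59232817,  1.29614887])}
scene {'intrinsics': array([[364.75863192,   0.        , 322.01312769],
       [  0.        , 364.75863192, 201.02833012],
       [  0.        ,   0.        ,   1.        ]]), 'dist': array([-0.03838973,  0.        ,  0.        ,  0.        ,  0.        ]), 'R': array([[ 0.21895835,  0.97567424, -0.01081699],
       [ 0.72949874, -0.1710544 , -0.66224767],
       [-0.64798829,  0.13711368, -0.74920692]]), 't': array([-0.12240367, -0.36130904,  1.30737886])}
```

View pics/top0.png

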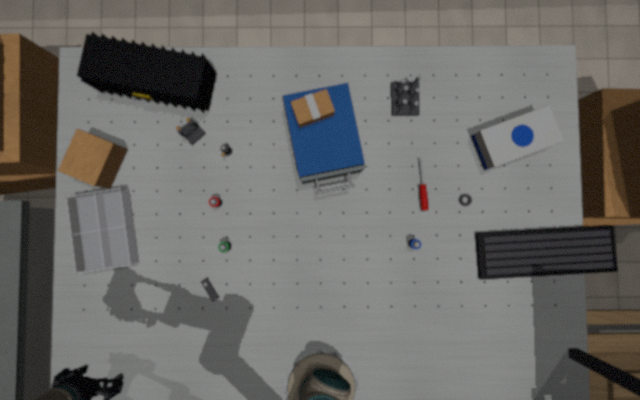

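View pics/scene0.png

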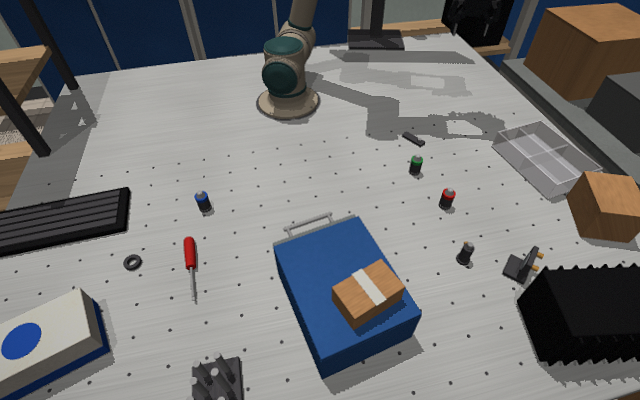

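The top view shows the cabinet at about (285–365, 85–195), its handle at about (333,184), and the red objective at (215,201), green at (224,244) and blue at (414,243). I'll enlarge these areas next.

```bash
python3 - <<'E'
import cv2, numpy as np
im=np.load("pics/top0.npz")["im"][:,:,::-1]
def crop(x,y,w,h,f): return cv2.resize(np.ascontiguousarray(im[y:y+h,x:x+w]),None,fx=f,fy=f,interpolation=cv2.INTER_CUBIC)
a=crop(275,75,100,125,4)      # 400x500
b=crop(195,185,50,75,4)       # 200x300
c=crop(390,220,50,50,4)
out=np.zeros((500,600,3),np.uint8); out[:500,:400]=a; out[:300,400:]=b; out[300:,400:]=c
cv2.imwrite("pics/crop0.png",out)
E
```

```text
(no output)
```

View pics/crop0.png

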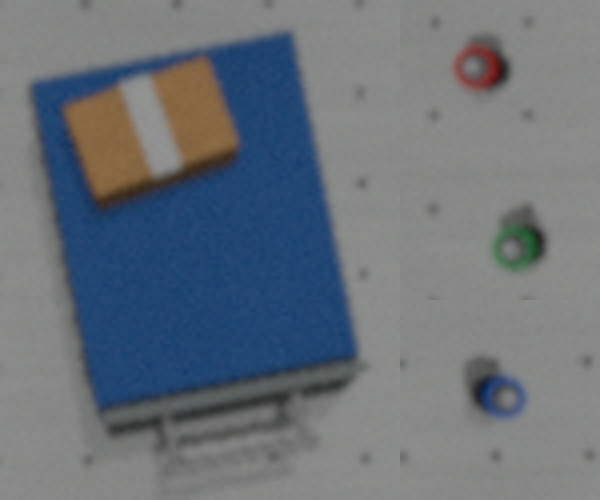

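The crop shows the cabinet-top corners at (33,82), (294,34), (356,358) and (100,410). The ring centres are red (480,68), green (516,246) and blue (502,397), all in crop pixels.

```bash
cat > h.py <<'E'
import numpy as np, cv2
from rig import readout, imaging, manip
from scipy.spatial.transform import Rotation as Ro
def world(name,uv,z,cal=None):
    c=cal or imaging.calibration(name)
    p=cv2.undistortPoints(np.array([[uv]],float),c["intrinsics"],c["dist"])[0,0]
    o=-c["R"].T@c["t"]; r=c["R"].T@np.array([*p,1]); return o+r*(z-o[2])/r[2]
def pix(name,X,cal=None):
    c=cal or imaging.calibration(name)
    return cv2.projectPoints(np.array([X],float),cv2.Rodrigues(c["R"])[0],c["t"],c["intrinsics"],c["dist"])[0][0,0]
def wristcal(s):
    c=dict(imaging.calibration("wrist")); w,x,y,z=s["ee_rot"]
    T=np.eye(4); T[:3,:3]=Ro.from_quat([x,y,z,w]).as_matrix(); T[:3,3]=s["position"]
    M=np.linalg.inv(T@c["hand_eye"]); c["R"]=M[:3,:3]; c["t"]=M[:3,3]; return c
E
python3 - <<'E'
from h import *
f=lambda x,y,ox,oy:(ox+(x+.5)/4-.5,oy+(y+.5)/4-.5)
C=[world("top",f(*p,275,75),.115) for p in[(33,82),(294,34),(356,358),(100,410)]]
for c in C: print(c.round(4))
rl,rr,fr,fl=C
print("len",np.linalg.norm(rl-fl),np.linalg.norm(rr-fr),np.linalg.norm(fl-fr),np.linalg.norm(rl-rr))
d=(rl+rr-fl-fr); d2=(fl+rl-fr-rr); print("yaw",np.arctan2(d[1],d[0]),np.arctan2(-d2[0],d2[1]))
yaw=np.arctan2(d[1]-d2[0]*2,d[0]+d2[1]*2) 
ctr=sum(C)/4; ax=np.array([np.cos(yaw),np.sin(yaw),0]); ay=np.array([-ax[1],ax[0],0])
front=ctr-.125*ax; h=front-.052*ax; h[2]=.082
print("yaw",yaw,"front",front,"front mid meas",(fl+fr)/2,"handle",h)
for e in(-.055,.055):
    p=pix("top",h+e*ay); print("bar end pix",p,(p-[275,75])*4)
print("red",world("top",f(80,68,195,185),.048),"green",world("top",f(116,246,195,185),.048),"blue",world("top",f(102,97,390,220),.048))
E
```

```text
[0.899  0.1079 0.115 ]
[ 0.9344 -0.0875  0.115 ]
[ 0.6902 -0.1308  0.115 ]
[0.6528 0.0591 0.115 ]
len 0.2510356438043908 0.24806546524567982 0.19350422458637173 0.19852776684245732
yaw 0.18558554253345277 0.18658987509979943
yaw 0.18619923419382206 front [ 0.67126432 -0.03594812  0.115     ] front mid meas [ 0.67147723 -0.03583009  0.115     ] handle [ 0.62016314 -0.04557463  0.082     ]
bar end pix [352.49155119 185.2695833 ] [309.96620474 441.07833322]
bar end pix [316.94288757 192.22122271] [167.77155029 468.88489083]
red [0.58541456 0.32660502 0.048     ] green [0.44763217 0.29804426 0.048     ] blue [ 0.44963074 -0.29443004  0.048     ]
```

>>> servo_tool:
  moves:
    - {"dp":[0,0,0],"delta_rot":[0,0,1],"fingers":0.6}
    - {"dp":[0,0,0],"delta_rot":[0,0,1],"fingers":0.6}
    - {"dp":[0,0,0],"delta_rot":[0,0,1],"fingers":0.6}
    - {"dp":[0,0,0],"delta_rot":[0,0,1],"fingers":0.6}
    - {"dp":[0,0,0],"delta_rot":[0,0,1],"fingers":0.6}

```text
clock: 0.6
position: [0.1404, 0.5574, 0.3034]
ee_rot: [-0.0, 0.367, 0.93, -0.001]
contact_force: [0.2, 0.3, -0.0]
width: 0.0512
gripper_force: 0.0
```

>>> servo_tool:
  moves:
    - {"dp":[0,0,0],"delta_rot":[0,0,1],"fingers":0.6}
    - {"dp":[0,0,0],"delta_rot":[0,0,1],"fingers":0.6}
    - {"dp":[0,0,0],"delta_rot":[0,0,1],"fingers":0.6}
    - {"dp":[0,0,0],"delta_rot":[0,0,1],"fingers":0.6}
    - {"dp":[0,0,0],"delta_rot":[0,0,1],"fingers":0.6}

```text
clock: 1.1
position: [0.1404, 0.5573, 0.3034]
ee_rot: [0.0, 0.585, 0.811, -0.001]
contact_force: [-0.1, -0.2, -0.8]
width: 0.0514
gripper_force: 0.0
```

>>> servo_tool:
  moves:
    - {"dp":[0,0,0],"delta_rot":[0,0,1],"fingers":0.6}
    - {"dp":[0,0,0],"delta_rot":[0,0,0.4],"fingers":0.6}
    - {"dp":[0,0,0],"delta_rot":[0,0,0],"fingers":0.6}

```text
clock: 1.4
position: [0.1404, 0.5574, 0.3034]
ee_rot: [0.0, 0.639, 0.769, -0.0]
contact_force: [-0.4, 0.1, 0.3]
width: 0.0514
gripper_force: 0.0
```

>>> servo_tool:
  moves:
    - {"dp":[-0.22,0.1,0],"delta_rot":[0,0,0],"fingers":0.6}
    - {"dp":[-0.22,0.1,0],"delta_rot":[0,0,0],"fingers":0.6}
    - {"dp":[-0.22,0.1,0],"delta_rot":[0,0,0],"fingers":0.6}
    - {"dp":[-0.22,0.1,0],"delta_rot":[0,0,0],"fingers":0.6}
    - {"dp":[-0.22,0.1,0],"delta_rot":[0,0,0],"fingers":0.6}

```text
clock: 1.9
position: [0.2796, 0.3579, 0.3038]
ee_rot: [0.0, 0.638, 0.77, 0.0]
contact_force: [1.6, -0.1, -0.3]
width: 0.051
gripper_force: 0.0
```

>>> servo_tool:
  moves:
    - {"dp":[-0.22,0.1,0],"delta_rot":[0,0,0],"fingers":0.6}
    - {"dp":[-0.22,0.1,0],"delta_rot":[0,0,0],"fingers":0.6}
    - {"dp":[-0.22,0.1,0],"delta_rot":[0,0,0],"fingers":0.6}
    - {"dp":[-0.22,0.1,0],"delta_rot":[0,0,0],"fingers":0.6}
    - {"dp":[-0.22,0.1,0],"delta_rot":[0,0,0],"fingers":0.6}

```text
clock: 2.4
position: [0.4182, 0.1598, 0.304]
ee_rot: [-0.0, 0.639, 0.769, 0.0]
contact_force: [1.3, 0.8, -0.1]
width: 0.0513
gripper_force: 0.0
```

>>> servo_tool:
  moves:
    - {"dp":[-0.22,0.1,0],"delta_rot":[0,0,0],"fingers":0.6}
    - {"dp":[-0.22,0.1,0],"delta_rot":[0,0,0],"fingers":0.6}
    - {"dp":[-0.22,0.1,0],"delta_rot":[0,0,0],"fingers":0.6}
    - {"dp":[-0.22,0.1,0],"delta_rot":[0,0,0],"fingers":0.6}
    - {"dp":[-0.22,0.1,0],"delta_rot":[0,0,0],"fingers":0.6}

```text
clock: 2.9
position: [0.5569, -0.0383, 0.3037]
ee_rot: [-0.0, 0.639, 0.769, 0.0]
contact_force: [1.4, 0.2, -0.3]
width: 0.0513
gripper_force: 0.0
```

```bash
python3 - <<'E'
from h import *
s=readout.get_state(); im,d=imaging.get_image("wrist"); c=wristcal(s)
np.savez("pics/w1.npz",im=im,d=d,R=c["R"],t=c["t"]); print(s["position"],c["hand_eye"].round(3).tolist())
ax=np.array([np.cos(.186),np.sin(.186),0]); ay=np.array([-ax[1],ax[0],0]); h=np.array([.6202,-.0456,.082])
for e in(-.055,.055): print(pix("wrist",h+e*ay,c))
cv2.imwrite("pics/w1.png",im[:,:,::-1])
E
```

```text
[ 0.55690783 -0.03826291  0.30370547] [[-0.0, -0.961, -0.275, 0.07], [1.0, 0.0, -0.0, 0.001], [0.0, -0.275, 0.961, -0.07], [0.0, 0.0, 0.0, 1.0]]
[372.10840226 252.16798613]
[377.58896739 151.98076126]
```

View pics/w1.png

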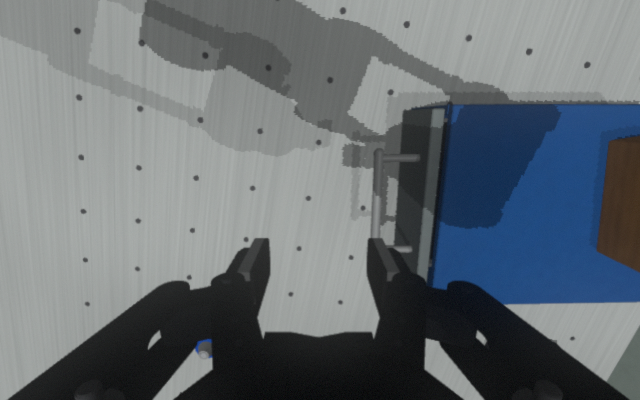

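The bar runs from (378,152) to (376,250), as predicted. Next I move over it, descend with the fingers partly closed, and grip.

>>> servo_tool:
  moves:
    - {"dp":[-0.05,0.155,0],"delta_rot":[0,0,0],"fingers":0.42}
    - {"dp":[-0.045,0.155,0],"delta_rot":[0,0,0],"fingers":0.42}
    - {"dp":[0,0,0.2],"delta_rot":[0,0,0],"fingers":0.42}
    - {"dp":[0,0,0.2],"delta_rot":[0,0,0],"fingers":0.42}
    - {"dp":[0,0,0],"delta_rot":[0,0,0],"fingers":0.42}

```text
clock: 3.45
position: [0.6171, -0.043, 0.2178]
ee_rot: [-0.006, 0.639, 0.769, -0.003]
contact_force: [-0.3, 0.4, 0.5]
width: 0.036
gripper_force: 0.0
```

```bash
python3 - <<'E'
from h import *
s=readout.get_state(); im,d=imaging.get_image("wrist"); c=wristcal(s); print(s["position"],s["width"])
h=np.array([.6202,-.0456,.082]);ax=np.array([np.cos(.186),np.sin(.186),0]); ay=np.array([-ax[1],ax[0],0])
for e in(-.055,0,.055): print(pix("wrist",h+e*ay,c))
cv2.imwrite("pics/w2.png",im[:,:,::-1])
E
```

```text
[ 0.61707853 -0.04295094  0.21776646] 0.035960086991948574
[321.9250075  283.34258171]
[322.10227239 218.80739446]
[322.29825932 144.73088678]
```

View pics/w2.png

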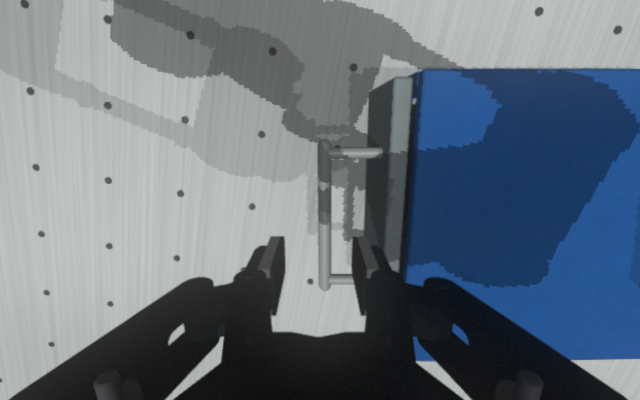

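The bar runs from (324,142) to (325,290), centred between the fingers at columns 278 and 360. Descending to grip it.

>>> servo_tool:
  moves:
    - {"dp":[-0.01,0.015,0.14],"delta_rot":[0,0,0],"fingers":0.42}
    - {"dp":[0,0,0.14],"delta_rot":[0,0,0],"fingers":0.42}
    - {"dp":[0,0,0.13],"delta_rot":[0,0,0],"fingers":0.42}
    - {"dp":[0,0,0],"delta_rot":[0,0,0],"fingers":0.42}
    - {"dp":[0,0,0],"delta_rot":[0,0,0],"fingers":0}
  force: 50

```text
clock: 4.0
position: [0.6251, -0.0452, 0.144]
ee_rot: [0.001, 0.639, 0.769, 0.001]
contact_force: [0.4, 0.1, 0.5]
width: 0.0227
gripper_force: 0.0
```

>>> servo_tool:
  moves:
    - {"dp":[0,0,0],"delta_rot":[0,0,0],"fingers":0}
    - {"dp":[0,0,0],"delta_rot":[0,0,0],"fingers":0}
    - {"dp":[0,0,0],"delta_rot":[0,0,0],"fingers":0}
    - {"dp":[0,0,0],"delta_rot":[0,0,0],"fingers":0}
    - {"dp":[0,0,0],"delta_rot":[0,0,0],"fingers":0}

```text
clock: 4.5
position: [0.6231, -0.0456, 0.1445]
ee_rot: [0.0, 0.639, 0.769, -0.001]
contact_force: [-5.3, -0.0, 3.6]
width: 0.0079
gripper_force: 48.9
```

>>> servo_tool:
  moves:
    - {"dp":[0,0,0],"delta_rot":[0,0,0],"fingers":0.3}
    - {"dp":[0,0,0],"delta_rot":[0,0,0],"fingers":0.3}
    - {"dp":[0,0,0.045],"delta_rot":[0,0,0],"fingers":0.3}
    - {"dp":[0,0,0],"delta_rot":[0,0,0],"fingers":0.3}
    - {"dp":[0,0,0],"delta_rot":[0,0,0],"fingers":0}

```text
clock: 5.0
position: [0.6244, -0.0453, 0.1341]
ee_rot: [0.001, 0.639, 0.769, 0.0]
contact_force: [-12.2, -3.5, 8.5]
width: 0.0127
gripper_force: 5.8
```

>>> servo_tool:
  moves:
    - {"dp":[0,0,0],"delta_rot":[0,0,0],"fingers":0}
    - {"dp":[0,0,0],"delta_rot":[0,0,0],"fingers":0}
    - {"dp":[0,0,0],"delta_rot":[0,0,0],"fingers":0}
    - {"dp":[0,0,0],"delta_rot":[0,0,0],"fingers":0}

```text
clock: 5.4
position: [0.6231, -0.0455, 0.1338]
ee_rot: [-0.0, 0.639, 0.769, -0.001]
contact_force: [-4.5, -0.4, 9.7]
width: 0.0083
gripper_force: 48.8
```

>>> servo_tool:
  moves:
    - {"dp":[0,-0.03,0],"delta_rot":[0,0,0],"fingers":0}
    - {"dp":[0,-0.06,0],"delta_rot":[0,0,0],"fingers":0}
    - {"dp":[0,-0.06,0],"delta_rot":[0,0,0],"fingers":0}
    - {"dp":[0,-0.06,0],"delta_rot":[0,0,0],"fingers":0}
    - {"dp":[0,-0.06,0],"delta_rot":[0,0,0],"fingers":0}

```text
clock: 5.9
position: [0.572, -0.0555, 0.1339]
ee_rot: [0.002, 0.639, 0.769, 0.001]
contact_force: [2.9, 0.2, 5.9]
width: 0.0083
gripper_force: 49.5
```

>>> servo_tool:
  moves:
    - {"dp":[0,-0.08,0],"delta_rot":[0,0,0],"fingers":0}
    - {"dp":[0,-0.08,0],"delta_rot":[0,0,0],"fingers":0}
    - {"dp":[0,-0.08,0],"delta_rot":[0,0,0],"fingers":0}
    - {"dp":[0,-0.08,0],"delta_rot":[0,0,0],"fingers":0}
    - {"dp":[0,-0.06,0],"delta_rot":[0,0,0],"fingers":0}

```text
clock: 6.4
position: [0.497, -0.0701, 0.1338]
ee_rot: [0.003, 0.639, 0.769, 0.001]
contact_force: [2.9, -2.1, 5.0]
width: 0.0081
gripper_force: 49.4
```

>>> servo_tool:
  moves:
    - {"dp":[0,-0.03,0],"delta_rot":[0,0,0],"fingers":0}
    - {"dp":[0,-0.03,0],"delta_rot":[0,0,0],"fingers":0}
    - {"dp":[0,-0.02,0],"delta_rot":[0,0,0],"fingers":0}
    - {"dp":[0,-0.02,0],"delta_rot":[0,0,0],"fingers":0}
    - {"dp":[0,0,0],"delta_rot":[0,0,0],"fingers":0}

```text
clock: 6.9
position: [0.4773, -0.0739, 0.1338]
ee_rot: [0.002, 0.639, 0.769, 0.0]
contact_force: [0.6, -3.4, 6.3]
width: 0.0087
gripper_force: 49.6
```

>>> servo_tool:
  moves:
    - {"dp":[0,-0.01,0],"delta_rot":[0,0,0],"fingers":0}
    - {"dp":[0,-0.01,0],"delta_rot":[0,0,0],"fingers":0}
    - {"dp":[0,-0.01,0],"delta_rot":[0,0,0],"fingers":0}
    - {"dp":[0,0,0],"delta_rot":[0,0,0],"fingers":0}
    - {"dp":[0,0,0],"delta_rot":[0,0,0],"fingers":0}

```text
clock: 7.4
position: [0.4751, -0.0744, 0.1339]
ee_rot: [0.005, 0.64, 0.769, 0.003]
contact_force: [9.4, 1.5, -0.5]
width: 0.0084
gripper_force: 49.1
```

>>> servo_tool:
  moves:
    - {"dp":[0,-0.01,0],"delta_rot":[0,0,0],"fingers":0}
    - {"dp":[0,-0.01,0],"delta_rot":[0,0,0],"fingers":0}
    - {"dp":[0,0,0],"delta_rot":[0,0,0],"fingers":0}
    - {"dp":[0,0,0],"delta_rot":[0,0,0],"fingers":0}

```text
clock: 7.8
position: [0.4746, -0.0745, 0.1339]
ee_rot: [0.008, 0.64, 0.768, 0.006]
contact_force: [18.6, 5.8, -8.0]
width: 0.0084
gripper_force: 48.7
```

The drawer is at its stop: the force rose to about 19 N with no further travel. I'll release, centre on the bar and lift.

>>> servo_tool:
  moves:
    - {"dp":[0,0,0],"delta_rot":[0,0,0],"fingers":0.35}
    - {"dp":[0,0,0],"delta_rot":[0,0,0],"fingers":0.35}
    - {"dp":[0,0.03,0],"delta_rot":[0,0,0],"fingers":0.35}
    - {"dp":[0,0,0],"delta_rot":[0,0,0],"fingers":0.35}
    - {"dp":[0,0,0],"delta_rot":[0,0,0],"fingers":0.35}

```text
clock: 8.3
position: [0.4719, -0.0732, 0.1325]
ee_rot: [-0.001, 0.639, 0.769, -0.0]
contact_force: [-1.2, 0.1, 0.5]
width: 0.0301
gripper_force: 0.0
```

>>> servo_tool:
  moves:
    - {"dp":[0,0,-0.1],"delta_rot":[0,0,0],"fingers":0.35}
    - {"dp":[0,0,-0.2],"delta_rot":[0,0,0],"fingers":0.35}
    - {"dp":[0,0.1,-0.2],"delta_rot":[0,0,0],"fingers":0.35}
    - {"dp":[-0.1,0.2,-0.2],"delta_rot":[0,0,0],"fingers":0.7}
    - {"dp":[-0.1,0.2,-0.1],"delta_rot":[0,0,0],"fingers":0.7}

```text
clock: 8.8
position: [0.5717, -0.0921, 0.29]
ee_rot: [0.002, 0.639, 0.769, 0.001]
contact_force: [2.1, -0.5, 0.1]
width: 0.0579
gripper_force: 0.0
```

>>> servo_tool:
  moves:
    - {"dp":[0,0,0],"delta_rot":[0,0,0],"fingers":0.7}
    - {"dp":[0,0,0],"delta_rot":[0,0,0],"fingers":0.7}

```text
clock: 9.0
position: [0.5713, -0.0925, 0.286]
ee_rot: [-0.0, 0.639, 0.769, -0.0]
contact_force: [-1.3, -0.2, -0.8]
width: 0.0595
gripper_force: 0.0
```

```bash
python3 - <<'E'
from h import *
s=readout.get_state(); im,d=imaging.get_image("wrist"); c=wristcal(s); print(s["position"],s["width"],s["ee_rot"])
h=np.array([.4745,-.0738,.082]);yaw=.186;ax=np.array([np.cos(yaw),np.sin(yaw),0]); ay=np.array([-ax[1],ax[0],0])
for n,sg in(("red",1),("blue",-1)):
    p=h+.114*ax+sg*.043*ay; p[2]=.042; print(n,p,pix("wrist",p,c))
    print([pix("wrist",p+a*.023*ax+b*.023*ay,c).round().tolist() for a,b in((1,1),(1,-1),(-1,-1),(-1,1))])
np.savez("pics/w3.npz",R=c["R"],t=c["t"])
cv2.imwrite("pics/w3.png",im[:,:,::-1])
E
```

```text
[ 0.57128845 -0.09246634  0.2859538 ] 0.059479032434820604 [-2.79908567e-04  6.39248603e-01  7.69000093e-01 -5.28027890e-05]
red [ 0.57858174 -0.01045972  0.042     ] [338.39727509 107.48192844]
[[361.0, 84.0], [360.0, 130.0], [316.0, 130.0], [316.0, 84.0]]
blue [ 0.59448567 -0.09497638  0.042     ] [337.10851663 188.29790087]
[[358.0, 168.0], [357.0, 208.0], [317.0, 208.0], [316.0, 168.0]]
```

View pics/w3.png

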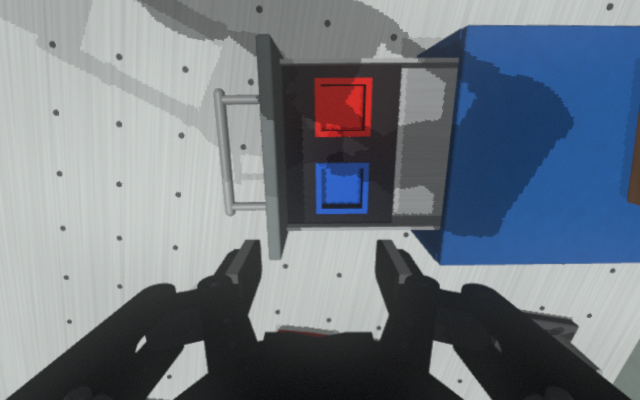

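The bar runs from about (218,92) to (231,212). The rim centres are red (343.5,107.5) and blue (342.5,189), about 5 px farther in than predicted. I'll check the distances between the bar, pockets and cabinet.

```bash
python3 - <<'E'
from h import *
z=np.load("pics/w3.npz"); c=dict(imaging.calibration("wrist")); c["R"]=z["R"];c["t"]=z["t"]
yaw=.186;ax=np.array([np.cos(yaw),np.sin(yaw),0]); ay=np.array([-ax[1],ax[0],0]); O=np.array([.6713,-.0359,0])
for n,uv,h in(("barT",(218,92),.082),("barB",(231,212),.082),("red",(343.5,107.3),.042),("blue",(342.5,189),.042),("cabTL",(468,26),.115),("cabBL",(439,264),.115),("panelT",(264,36),.107),("panelB",(275,258),.107)):
    w=world("wrist",uv,h,c); print(n,w.round(4),"cab x,y",((w-O)@ax).round(4),((w-O)@ay).round(4))
im,d=imaging.get_image("top"); cv2.imwrite("pics/t2.png",cv2.resize(im[130:230,270:400,::-1],None,fx=6,fy=6,interpolation=cv2.INTER_CUBIC))
for n,p in(("red",O-.088*ax+.043*ay),("blue",O-.088*ax-.043*ay)):
    p[2]=.042; print(n,p,(pix("top",p)-[270,130]+.5)*6-.5)
E
```

```text
barT [ 0.468  -0.0186  0.082 ] cab x,y -0.1966 0.0546
barB [ 0.491 -0.129  0.082] cab x,y -0.1944 -0.0581
red [ 0.5837 -0.0093  0.042 ] cab x,y -0.0811 0.0423
blue [ 0.6006 -0.0947  0.042 ] cab x,y -0.0804 -0.0447
cabTL [0.6573 0.0613 0.115 ] cab x,y 0.0043 0.0981
cabBL [ 0.6937 -0.1317  0.115 ] cab x,y 0.0043 -0.0983
panelT [0.5075 0.0283 0.107 ] cab x,y -0.1491 0.0933
panelB [ 0.543  -0.1576  0.107 ] cab x,y -0.1486 -0.0958
red [ 0.57686588 -0.00991546  0.042     ] [320.53721748 444.30969036]
blue [ 0.5927698  -0.09443211  0.042     ] [482.33721105 412.61607299]
```

View pics/t2.png

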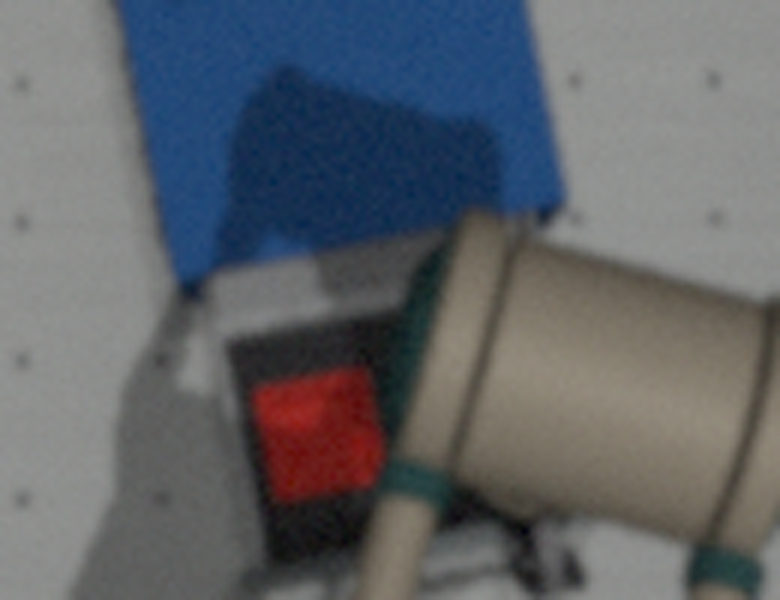

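The wrist camera puts the bar about 4 mm farther in than where I let it go. I'll grip it again and re-check the stop before placing anything.

>>> servo_tool:
  moves:
    - {"dp":[0.06,-0.15,0],"delta_rot":[0,0,0],"fingers":0.4}
    - {"dp":[0.06,-0.15,0],"delta_rot":[0,0,0],"fingers":0.4}
    - {"dp":[0.06,-0.15,0],"delta_rot":[0,0,0],"fingers":0.4}
    - {"dp":[0,0,0.15],"delta_rot":[0,0,0],"fingers":0.4}
    - {"dp":[0,0,0.2],"delta_rot":[0,0,0],"fingers":0.4}

```text
clock: 9.6
position: [0.4746, -0.0729, 0.217]
ee_rot: [0.002, 0.639, 0.769, 0.001]
contact_force: [0.1, 0.1, 0.0]
width: 0.0342
gripper_force: 0.0
```

>>> servo_tool:
  moves:
    - {"dp":[0,0,0.2],"delta_rot":[0,0,0],"fingers":0.4}
    - {"dp":[0,0,0.15],"delta_rot":[0,0,0],"fingers":0.4}
    - {"dp":[0,0,0.05],"delta_rot":[0,0,0],"fingers":0.4}
    - {"dp":[0,0,0],"delta_rot":[0,0,0],"fingers":0.4}
    - {"dp":[0,0,0],"delta_rot":[0,0,0],"fingers":0.4}

```text
clock: 10.1
position: [0.476, -0.0733, 0.1369]
ee_rot: [0.0, 0.639, 0.769, 0.0]
contact_force: [0.4, -0.1, -0.1]
width: 0.034
gripper_force: 0.0
```

>>> servo_tool:
  moves:
    - {"dp":[0,0,0],"delta_rot":[0,0,0],"fingers":0}
    - {"dp":[0,0,0],"delta_rot":[0,0,0],"fingers":0}
    - {"dp":[0,0,0],"delta_rot":[0,0,0],"fingers":0}
    - {"dp":[0,0,0],"delta_rot":[0,0,0],"fingers":0}
    - {"dp":[0,0,0],"delta_rot":[0,0,0],"fingers":0}
  force: 30

```text
clock: 10.6
position: [0.4769, -0.0735, 0.1374]
ee_rot: [0.001, 0.639, 0.769, 0.001]
contact_force: [0.5, 0.9, 5.8]
width: 0.0087
gripper_force: 29.5
```

>>> servo_tool:
  moves:
    - {"dp":[0,-0.01,0],"delta_rot":[0,0,0],"fingers":0}
    - {"dp":[0,-0.01,0],"delta_rot":[0,0,0],"fingers":0}
    - {"dp":[0,0,0],"delta_rot":[0,0,0],"fingers":0}
    - {"dp":[0,0,0],"delta_rot":[0,0,0],"fingers":0}

```text
clock: 11.0
position: [0.4752, -0.0739, 0.1375]
ee_rot: [0.003, 0.64, 0.769, 0.003]
contact_force: [5.9, 4.2, 1.5]
width: 0.0087
gripper_force: 29.4
```

>>> servo_tool:
  moves:
    - {"dp":[0,-0.01,0],"delta_rot":[0,0,0],"fingers":0}
    - {"dp":[0,-0.01,0],"delta_rot":[0,0,0],"fingers":0}
    - {"dp":[0,0,0],"delta_rot":[0,0,0],"fingers":0}
    - {"dp":[0,0,0],"delta_rot":[0,0,0],"fingers":0}

```text
clock: 11.4
position: [0.4746, -0.074, 0.1375]
ee_rot: [0.006, 0.64, 0.768, 0.006]
contact_force: [14.4, 8.0, -5.9]
width: 0.009
gripper_force: 29.3
```

The stop is confirmed at the same position, so the offset is camera bias. I'll relax, release, lift straight up and go over the blue objective.

>>> servo_tool:
  moves:
    - {"dp":[0,0.02,0],"delta_rot":[0,0,0],"fingers":0.35}
    - {"dp":[0,0,0],"delta_rot":[0,0,0],"fingers":0.35}
    - {"dp":[0,0,0],"delta_rot":[0,0,0],"fingers":0.35}
    - {"dp":[0,0,-0.1],"delta_rot":[0,0,0],"fingers":0.35}
    - {"dp":[0,0,-0.25],"delta_rot":[0,0,0],"fingers":0.35}

```text
clock: 11.9
position: [0.4685, -0.0734, 0.2032]
ee_rot: [-0.005, 0.639, 0.769, -0.002]
contact_force: [1.2, -0.2, -0.3]
width: 0.0303
gripper_force: 0.0
```

>>> servo_tool:
  moves:
    - {"dp":[0,0,-0.2],"delta_rot":[0,0,0],"fingers":0.35}
    - {"dp":[-0.2,-0.06,-0.1],"delta_rot":[0,0,0],"fingers":0.8}
    - {"dp":[-0.22,-0.07,0],"delta_rot":[0,0,0],"fingers":0.8}
    - {"dp":[-0.22,-0.07,0],"delta_rot":[0,0,0],"fingers":0.8}
    - {"dp":[-0.22,-0.07,0],"delta_rot":[0,0,0],"fingers":0.8}

```text
clock: 12.4
position: [0.4491, -0.2544, 0.2664]
ee_rot: [-0.0, 0.639, 0.769, -0.0]
contact_force: [0.7, -1.0, -0.1]
width: 0.0682
gripper_force: 0.0
```

>>> servo_tool:
  moves:
    - {"dp":[-0.2,-0.06,0],"delta_rot":[0,0,0],"fingers":0.8}
    - {"dp":[0,0,0],"delta_rot":[0,0,0],"fingers":0.8}
    - {"dp":[0,0,0],"delta_rot":[0,0,0],"fingers":0.8}

```text
clock: 12.7
position: [0.4448, -0.295, 0.2656]
ee_rot: [-0.001, 0.64, 0.768, 0.0]
contact_force: [-0.3, -0.5, -0.9]
width: 0.0682
gripper_force: 0.0
```

```bash
python3 - <<'E'
from h import *
s=readout.get_state(); im,d=imaging.get_image("wrist"); c=wristcal(s); print(s["position"],s["width"],s["ee_rot"])
print("pred blue top of nose",pix("wrist",[.4496,-.2944,.062],c),"ring",pix("wrist",[.4496,-.2944,.05],c))
np.savez("pics/w4.npz",im=im,d=d,R=c["R"],t=c["t"])
cv2.imwrite("pics/w4.png",im[:,:,::-1])
E
```

```text
[ 0.44482156 -0.295045    0.2655578 ] 0.06819060953880317 [-1.21265451e-03  6.40146764e-01  7.68251669e-01  1.54858246e-04]
pred blue top of nose [322.00856895 192.05746315] ring [321.87061537 189.11023411]
```

View pics/w4.png

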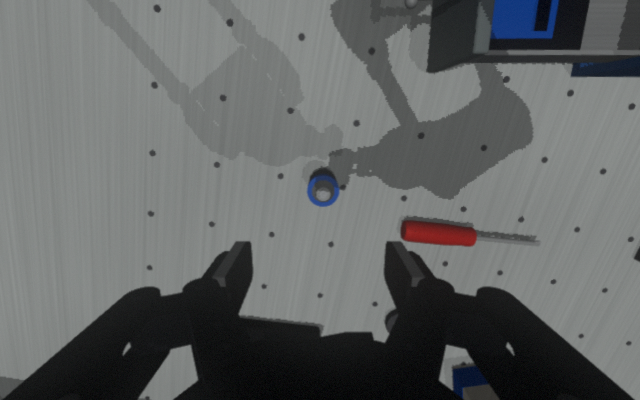

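The blue objective's ring is at (323,189) and its nose at (322,195), matching the top-camera position. Descending and grasping.

>>> servo_tool:
  moves:
    - {"dp":[0,0.025,0.17],"delta_rot":[0,0,0],"fingers":0.8}
    - {"dp":[0,0,0.2],"delta_rot":[0,0,0],"fingers":0.8}
    - {"dp":[0,0,0.2],"delta_rot":[0,0,0],"fingers":0.8}
    - {"dp":[0,0,0.17],"delta_rot":[0,0,0],"fingers":0.8}
    - {"dp":[0,0,0.1],"delta_rot":[0,0,0],"fingers":0.8}

```text
clock: 13.25
position: [0.4495, -0.2906, 0.0957]
ee_rot: [-0.003, 0.638, 0.77, 0.0]
contact_force: [-0.2, 0.4, 0.3]
width: 0.0683
gripper_force: 0.0
```

>>> servo_tool:
  moves:
    - {"dp":[0,0,0],"delta_rot":[0,0,0],"fingers":0.8}
    - {"dp":[0,0,0],"delta_rot":[0,0,0],"fingers":0.6}
    - {"dp":[0,0,0],"delta_rot":[0,0,0],"fingers":0.5}
    - {"dp":[0,0,0],"delta_rot":[0,0,0],"fingers":0.45}

```text
clock: 13.65
position: [0.4516, -0.2939, 0.0998]
ee_rot: [0.002, 0.639, 0.769, 0.0]
contact_force: [0.1, -0.9, 0.1]
width: 0.0381
gripper_force: 0.0
```

>>> servo_tool:
  moves:
    - {"dp":[0,0,0],"delta_rot":[0,0,0],"fingers":0.42}
    - {"dp":[0,0,0],"delta_rot":[0,0,0],"fingers":0.38}
    - {"dp":[0,0,0],"delta_rot":[0,0,0],"fingers":0.3}
    - {"dp":[0,0,0],"delta_rot":[0,0,0],"fingers":0.2}
    - {"dp":[0,0,0],"delta_rot":[0,0,0],"fingers":0.2}

```text
clock: 14.15
position: [0.4508, -0.2939, 0.099]
ee_rot: [0.0, 0.639, 0.769, -0.0]
contact_force: [-1.8, 0.2, 6.5]
width: 0.031
gripper_force: 29.4
```

>>> servo_tool:
  moves:
    - {"dp":[0,0,-0.05],"delta_rot":[0,0,0],"fingers":0.2}
    - {"dp":[0,0,-0.15],"delta_rot":[0,0,0],"fingers":0.2}
    - {"dp":[0,0,-0.2],"delta_rot":[0,0,0],"fingers":0.2}
    - {"dp":[0,0,-0.2],"delta_rot":[0,0,0],"fingers":0.2}
    - {"dp":[0,0,-0.2],"delta_rot":[0,0,0],"fingers":0.2}

```text
clock: 14.65
position: [0.4506, -0.2934, 0.2601]
ee_rot: [0.0, 0.639, 0.769, 0.0]
contact_force: [1.3, -0.6, -1.2]
width: 0.0308
gripper_force: 29.9
```

>>> servo_tool:
  moves:
    - {"dp":[0.05,0.05,0],"delta_rot":[0,0,0],"fingers":0.2}
    - {"dp":[0.12,0.13,0],"delta_rot":[0,0,0],"fingers":0.2}
    - {"dp":[0.12,0.13,0],"delta_rot":[0,0,0],"fingers":0.2}
    - {"dp":[0.12,0.13,0],"delta_rot":[0,0,0],"fingers":0.2}
    - {"dp":[0.12,0.13,0],"delta_rot":[0,0,0],"fingers":0.2}

```text
clock: 15.15
position: [0.5439, -0.1669, 0.2577]
ee_rot: [-0.001, 0.639, 0.769, 0.0]
contact_force: [0.8, -0.1, -0.4]
width: 0.0307
gripper_force: 30.0
```

>>> servo_tool:
  moves:
    - {"dp":[0.12,0.13,0],"delta_rot":[0,0,0],"fingers":0.2}
    - {"dp":[0.12,0.13,0],"delta_rot":[0,0,0],"fingers":0.2}
    - {"dp":[0.07,0.075,0],"delta_rot":[0,0,0],"fingers":0.2}
    - {"dp":[0,0,0],"delta_rot":[0,0,0],"fingers":0.2}
    - {"dp":[0,0,0],"delta_rot":[0,0,0],"fingers":0.2}

```text
clock: 15.65
position: [0.5976, -0.0949, 0.2574]
ee_rot: [-0.001, 0.639, 0.769, -0.001]
contact_force: [0.3, 0.2, -0.7]
width: 0.0312
gripper_force: 30.0
```

>>> servo_tool:
  moves:
    - {"dp":[0,0,0.15],"delta_rot":[0,0,0],"fingers":0.2}
    - {"dp":[0,0,0.15],"delta_rot":[0,0,0],"fingers":0.2}
    - {"dp":[0,0,0.15],"delta_rot":[0,0,0],"fingers":0.2}
    - {"dp":[0,0,0.07],"delta_rot":[0,0,0],"fingers":0.2}
    - {"dp":[0,0,0],"delta_rot":[0,0,0],"fingers":0.2}

```text
clock: 16.15
position: [0.5956, -0.096, 0.1516]
ee_rot: [-0.003, 0.64, 0.769, -0.001]
contact_force: [-0.3, 0.7, -0.6]
width: 0.0309
gripper_force: 30.0
```

>>> servo_tool:
  moves:
    - {"dp":[0,0,0.05],"delta_rot":[0,0,0],"fingers":0.2}
    - {"dp":[0,0,0.05],"delta_rot":[0,0,0],"fingers":0.2}
    - {"dp":[0,0,0.02],"delta_rot":[0,0,0],"fingers":0.2}
    - {"dp":[0,0,0],"delta_rot":[0,0,0],"fingers":0.2}
    - {"dp":[0,0,0],"delta_rot":[0,0,0],"fingers":0.2}

```text
clock: 16.65
position: [0.5982, -0.0954, 0.1305]
ee_rot: [0.0, 0.639, 0.769, 0.0]
contact_force: [-1.1, 0.9, -1.2]
width: 0.0307
gripper_force: 30.0
```

>>> servo_tool:
  moves:
    - {"dp":[0,0,0.01],"delta_rot":[0,0,0],"fingers":0.2}
    - {"dp":[0,0,0.01],"delta_rot":[0,0,0],"fingers":0.2}
    - {"dp":[0,0,0.01],"delta_rot":[0,0,0],"fingers":0.2}
    - {"dp":[0,0,0],"delta_rot":[0,0,0],"fingers":0.2}
    - {"dp":[0,0,0],"delta_rot":[0,0,0],"fingers":0.2}

```text
clock: 17.15
position: [0.598, -0.0953, 0.1241]
ee_rot: [-0.0, 0.639, 0.769, -0.0]
contact_force: [0.2, 0.1, -0.7]
width: 0.031
gripper_force: 30.0
```

>>> servo_tool:
  moves:
    - {"dp":[0,0,0.005],"delta_rot":[0,0,0],"fingers":0.2}
    - {"dp":[0,0,0.005],"delta_rot":[0,0,0],"fingers":0.2}
    - {"dp":[0,0,0],"delta_rot":[0,0,0],"fingers":0.2}

```text
clock: 17.45
position: [0.5982, -0.0954, 0.1231]
ee_rot: [0.0, 0.639, 0.769, 0.0]
contact_force: [-1.1, 0.0, 4.3]
width: 0.0308
gripper_force: 30.5
```

Contact at z = 0.123, as expected for the pocket floor. Releasing and lifting.

>>> servo_tool:
  moves:
    - {"dp":[0,0,0],"delta_rot":[0,0,0],"fingers":0.4}
    - {"dp":[0,0,0],"delta_rot":[0,0,0],"fingers":0.5}
    - {"dp":[0,0,0],"delta_rot":[0,0,0],"fingers":0.6}
    - {"dp":[0,0,0],"delta_rot":[0,0,0],"fingers":0.6}
    - {"dp":[0,0,-0.05],"delta_rot":[0,0,0],"fingers":0.6}

```text
clock: 17.95
position: [0.5971, -0.0951, 0.1311]
ee_rot: [-0.002, 0.639, 0.769, -0.001]
contact_force: [-1.4, -0.3, -0.5]
width: 0.0514
gripper_force: 0.0
```

>>> servo_tool:
  moves:
    - {"dp":[0,0,-0.15],"delta_rot":[0,0,0],"fingers":0.6}
    - {"dp":[0,0,-0.2],"delta_rot":[0,0,0],"fingers":0.6}
    - {"dp":[0,0,-0.2],"delta_rot":[0,0,0],"fingers":0.6}
    - {"dp":[0,0,-0.1],"delta_rot":[0,0,0],"fingers":0.6}
    - {"dp":[0,0,0],"delta_rot":[0,0,0],"fingers":0.6}

```text
clock: 18.45
position: [0.5997, -0.0958, 0.267]
ee_rot: [0.004, 0.639, 0.769, 0.002]
contact_force: [0.3, 0.0, -0.2]
width: 0.0515
gripper_force: 0.0
```

```bash
python3 - <<'E'
from h import *
s=readout.get_state(); im,d=imaging.get_image("wrist"); c=wristcal(s); print(s["position"],s["width"],s["ee_rot"])
print(pix("wrist",[.598,-.0953,.086],c),pix("wrist",[.598,-.0953,.074],c))
cv2.imwrite("pics/w5.png",im[:,:,::-1])
p=s["position"]; dlt=np.array([.5854,.3266])-p[:2]; q=s["ee_rot"]; a=2*np.arctan2(q[2],q[1])-np.pi/2
print("yaw",a,"units tool x,y",(-np.sin(a)*dlt[0]+np.cos(a)*dlt[1])/.2,(np.cos(a)*dlt[0]+np.sin(a)*dlt[1])/.2)
E
```

```text
[ 0.59974071 -0.09581538  0.26700116] 0.051518914516034374 [0.00409933 0.63912454 0.76909004 0.0018812 ]
[313.2357212  196.02214161] [313.33791814 192.59067152]
yaw 0.18406054775916192 units tool x,y 2.0895244163024693 0.3160663292951403
```

View pics/w5.png

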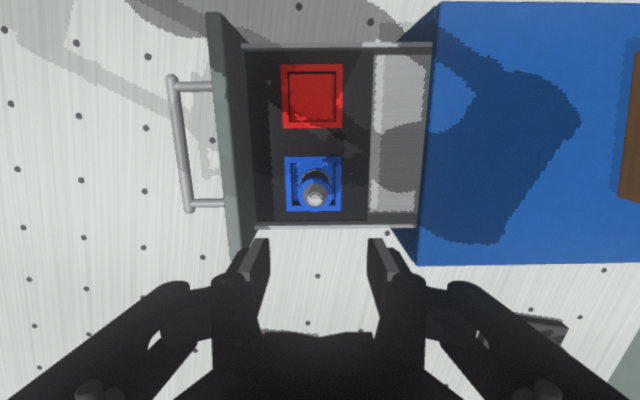

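The blue objective stands upright in the blue pocket, nose at (314,198). Next I move over the red one and measure its ring with code.

>>> servo_tool:
  moves:
    - {"dp":[0.2,0.03,0],"delta_rot":[0,0,0],"fingers":0.8}
    - {"dp":[0.22,0.03,0],"delta_rot":[0,0,0],"fingers":0.8}
    - {"dp":[0.22,0.03,0],"delta_rot":[0,0,0],"fingers":0.8}
    - {"dp":[0.22,0.03,0],"delta_rot":[0,0,0],"fingers":0.8}
    - {"dp":[0.22,0.03,0],"delta_rot":[0,0,0],"fingers":0.8}

```text
clock: 19.0
position: [0.5868, 0.124, 0.2603]
ee_rot: [-0.001, 0.639, 0.769, -0.001]
contact_force: [1.4, 0.2, 0.5]
width: 0.0685
gripper_force: 0.0
```

>>> servo_tool:
  moves:
    - {"dp":[0.22,0.04,0],"delta_rot":[0,0,0],"fingers":0.8}
    - {"dp":[0.22,0.04,0],"delta_rot":[0,0,0],"fingers":0.8}
    - {"dp":[0.22,0.04,0],"delta_rot":[0,0,0],"fingers":0.8}
    - {"dp":[0.22,0.04,0],"delta_rot":[0,0,0],"fingers":0.8}
    - {"dp":[0.13,0.01,0],"delta_rot":[0,0,0],"fingers":0.8}

```text
clock: 19.5
position: [0.5834, 0.3304, 0.2599]
ee_rot: [-0.001, 0.638, 0.77, -0.001]
contact_force: [-0.3, -0.6, 0.8]
width: 0.0685
gripper_force: 0.0
```

>>> servo_tool:
  moves:
    - {"dp":[0,0,0],"delta_rot":[0,0,0],"fingers":0.8}
    - {"dp":[0,0,0],"delta_rot":[0,0,0],"fingers":0.8}
    - {"dp":[0,0,0],"delta_rot":[0,0,0],"fingers":0.8}

```text
clock: 19.8
position: [0.5842, 0.3261, 0.2612]
ee_rot: [-0.0, 0.639, 0.769, -0.001]
contact_force: [-1.1, -0.4, 0.2]
width: 0.0681
gripper_force: 0.0
```

```bash
python3 - <<'E'
from h import *
s=readout.get_state(); im,d=imaging.get_image("wrist"); c=wristcal(s); print(s["position"],s["width"],s["ee_rot"])
i=im.astype(int); m=(i[...,0]>60)&(i[...,0]>2*i[...,1])&(i[...,0]>2*i[...,2])
n,l,st,ce=cv2.connectedComponentsWithStats(m.astype(np.uint8))
for k in range(1,n):
    if st[k,4]>30:
        x,y,w,h,a=st[k]; uv=(x+w/2-.5,y+h/2-.5); print(st[k],uv,world("wrist",uv,.047,c))
print("pred",pix("wrist",[.5854,.3266,.047],c))
E
```

```text
[0.58420039 0.32612181 0.26118904] 0.06812006423729912 [-2.28642623e-04  6.39414991e-01  7.68860907e-01 -1.15010288e-03]
[306 169  31  33 375] (np.float64(321.0), np.float64(185.0)) [0.58721526 0.33042805 0.047     ]
pred [318.52869366 188.31659876]
```

>>> servo_tool:
  moves:
    - {"dp":[0.007,0.012,0.17],"delta_rot":[0,0,0],"fingers":0.8}
    - {"dp":[0,0,0.2],"delta_rot":[0,0,0],"fingers":0.8}
    - {"dp":[0,0,0.2],"delta_rot":[0,0,0],"fingers":0.8}
    - {"dp":[0,0,0.16],"delta_rot":[0,0,0],"fingers":0.8}
    - {"dp":[0,0,0.1],"delta_rot":[0,0,0],"fingers":0.8}

```text
clock: 20.35
position: [0.5855, 0.3269, 0.0934]
ee_rot: [-0.001, 0.64, 0.768, -0.002]
contact_force: [0.1, 0.0, 0.3]
width: 0.0683
gripper_force: 0.0
```

>>> servo_tool:
  moves:
    - {"dp":[0,0,0],"delta_rot":[0,0,0],"fingers":0.8}
    - {"dp":[0,0,0],"delta_rot":[0,0,0],"fingers":0.6}
    - {"dp":[0,0,0],"delta_rot":[0,0,0],"fingers":0.5}
    - {"dp":[0,0,0],"delta_rot":[0,0,0],"fingers":0.45}

```text
clock: 20.75
position: [0.5876, 0.3293, 0.0982]
ee_rot: [0.001, 0.639, 0.769, 0.002]
contact_force: [0.5, -0.2, 0.3]
width: 0.0385
gripper_force: 0.0
```

>>> servo_tool:
  moves:
    - {"dp":[0,0,0],"delta_rot":[0,0,0],"fingers":0.42}
    - {"dp":[0,0,0],"delta_rot":[0,0,0],"fingers":0.38}
    - {"dp":[0,0,0],"delta_rot":[0,0,0],"fingers":0.3}
    - {"dp":[0,0,0],"delta_rot":[0,0,0],"fingers":0.2}
    - {"dp":[0,0,0],"delta_rot":[0,0,0],"fingers":0.2}

```text
clock: 21.25
position: [0.5863, 0.3292, 0.0972]
ee_rot: [-0.0, 0.639, 0.769, 0.0]
contact_force: [-2.8, -0.5, 5.1]
width: 0.0308
gripper_force: 29.8
```

>>> servo_tool:
  moves:
    - {"dp":[0,0,-0.05],"delta_rot":[0,0,0],"fingers":0.2}
    - {"dp":[0,0,-0.15],"delta_rot":[0,0,0],"fingers":0.2}
    - {"dp":[0,0,-0.2],"delta_rot":[0,0,0],"fingers":0.2}
    - {"dp":[0,0,-0.2],"delta_rot":[0,0,0],"fingers":0.2}
    - {"dp":[0,0,-0.2],"delta_rot":[0,0,0],"fingers":0.2}

```text
clock: 21.75
position: [0.5865, 0.3291, 0.2577]
ee_rot: [0.0, 0.639, 0.769, 0.0]
contact_force: [-0.1, 0.8, -1.6]
width: 0.0311
gripper_force: 30.0
```

>>> servo_tool:
  moves:
    - {"dp":[-0.09,-0.02,0],"delta_rot":[0,0,0],"fingers":0.2}
    - {"dp":[-0.185,-0.0375,0],"delta_rot":[0,0,0],"fingers":0.2}
    - {"dp":[-0.185,-0.0375,0],"delta_rot":[0,0,0],"fingers":0.2}
    - {"dp":[-0.185,-0.0375,0],"delta_rot":[0,0,0],"fingers":0.2}
    - {"dp":[-0.185,-0.0375,0],"delta_rot":[0,0,0],"fingers":0.2}

```text
clock: 22.25
position: [0.5828, 0.1579, 0.2554]
ee_rot: [-0.0, 0.639, 0.769, -0.001]
contact_force: [-0.5, -0.6, -1.2]
width: 0.0309
gripper_force: 30.1
```

>>> servo_tool:
  moves:
    - {"dp":[-0.185,-0.0375,0],"delta_rot":[0,0,0],"fingers":0.2}
    - {"dp":[-0.185,-0.0375,0],"delta_rot":[0,0,0],"fingers":0.2}
    - {"dp":[-0.185,-0.0375,0],"delta_rot":[0,0,0],"fingers":0.2}
    - {"dp":[-0.185,-0.0375,0],"delta_rot":[0,0,0],"fingers":0.2}
    - {"dp":[-0.09,-0.015,0],"delta_rot":[0,0,0],"fingers":0.2}

```text
clock: 22.75
position: [0.5807, -0.013, 0.2554]
ee_rot: [-0.0, 0.64, 0.768, -0.001]
contact_force: [-0.1, 1.0, -1.7]
width: 0.0304
gripper_force: 30.1
```

>>> servo_tool:
  moves:
    - {"dp":[0,0,0],"delta_rot":[0,0,0],"fingers":0.2}
    - {"dp":[0,0,0],"delta_rot":[0,0,0],"fingers":0.2}

```text
clock: 22.95
position: [0.581, -0.0098, 0.2556]
ee_rot: [-0.001, 0.64, 0.769, -0.0]
contact_force: [0.2, 0.6, -1.5]
width: 0.031
gripper_force: 30.1
```

>>> servo_tool:
  moves:
    - {"dp":[0,0.003,0.15],"delta_rot":[0,0,0],"fingers":0.2}
    - {"dp":[0,0,0.15],"delta_rot":[0,0,0],"fingers":0.2}
    - {"dp":[0,0,0.15],"delta_rot":[0,0,0],"fingers":0.2}
    - {"dp":[0,0,0.07],"delta_rot":[0,0,0],"fingers":0.2}
    - {"dp":[0,0,0],"delta_rot":[0,0,0],"fingers":0.2}

```text
clock: 23.45
position: [0.5802, -0.0079, 0.1495]
ee_rot: [-0.003, 0.639, 0.77, -0.001]
contact_force: [0.0, 1.0, -1.3]
width: 0.031
gripper_force: 30.1
```

>>> servo_tool:
  moves:
    - {"dp":[0,0,0.05],"delta_rot":[0,0,0],"fingers":0.2}
    - {"dp":[0,0,0.05],"delta_rot":[0,0,0],"fingers":0.2}
    - {"dp":[0,0,0.02],"delta_rot":[0,0,0],"fingers":0.2}
    - {"dp":[0,0,0],"delta_rot":[0,0,0],"fingers":0.2}
    - {"dp":[0,0,0],"delta_rot":[0,0,0],"fingers":0.2}

```text
clock: 23.95
position: [0.5822, -0.0095, 0.1285]
ee_rot: [0.0, 0.639, 0.769, 0.0]
contact_force: [0.8, -0.7, -1.3]
width: 0.0313
gripper_force: 30.1
```

>>> servo_tool:
  moves:
    - {"dp":[0,0,0.01],"delta_rot":[0,0,0],"fingers":0.2}
    - {"dp":[0,0,0.01],"delta_rot":[0,0,0],"fingers":0.2}
    - {"dp":[0,0,0.01],"delta_rot":[0,0,0],"fingers":0.2}
    - {"dp":[0,0,0],"delta_rot":[0,0,0],"fingers":0.2}
    - {"dp":[0,0,0],"delta_rot":[0,0,0],"fingers":0.2}

```text
clock: 24.45
position: [0.582, -0.0094, 0.1222]
ee_rot: [-0.0, 0.639, 0.769, 0.0]
contact_force: [0.9, -0.3, -0.8]
width: 0.0314
gripper_force: 30.1
```

>>> servo_tool:
  moves:
    - {"dp":[0,0,0.005],"delta_rot":[0,0,0],"fingers":0.2}
    - {"dp":[0,0,0.005],"delta_rot":[0,0,0],"fingers":0.2}
    - {"dp":[0,0,0],"delta_rot":[0,0,0],"fingers":0.2}

```text
clock: 24.75
position: [0.5822, -0.0095, 0.1211]
ee_rot: [0.0, 0.639, 0.769, 0.0]
contact_force: [-1.4, 0.2, 3.7]
width: 0.031
gripper_force: 30.6
```

>>> servo_tool:
  moves:
    - {"dp":[0,0,0],"delta_rot":[0,0,0],"fingers":0.4}
    - {"dp":[0,0,0],"delta_rot":[0,0,0],"fingers":0.5}
    - {"dp":[0,0,0],"delta_rot":[0,0,0],"fingers":0.6}
    - {"dp":[0,0,0],"delta_rot":[0,0,0],"fingers":0.6}
    - {"dp":[0,0,-0.05],"delta_rot":[0,0,0],"fingers":0.6}

```text
clock: 25.25
position: [0.5811, -0.0093, 0.1292]
ee_rot: [-0.001, 0.639, 0.769, -0.001]
contact_force: [0.3, -0.5, -0.4]
width: 0.0514
gripper_force: 0.0
```

>>> servo_tool:
  moves:
    - {"dp":[0,0,-0.15],"delta_rot":[0,0,0],"fingers":0.6}
    - {"dp":[0,0,-0.2],"delta_rot":[0,0,0],"fingers":0.6}
    - {"dp":[0,0,-0.2],"delta_rot":[0,0,0],"fingers":0.6}
    - {"dp":[0,0,-0.1],"delta_rot":[0,0,0],"fingers":0.6}
    - {"dp":[-0.15,0,-0.1],"delta_rot":[0,0,0],"fingers":0.6}

```text
clock: 25.75
position: [0.5871, -0.0365, 0.283]
ee_rot: [0.0, 0.638, 0.77, 0.001]
contact_force: [0.8, -0.8, -0.3]
width: 0.0514
gripper_force: 0.0
```

>>> servo_tool:
  moves:
    - {"dp":[-0.2,0,0],"delta_rot":[0,0,0],"fingers":0.6}
    - {"dp":[-0.1,0,0],"delta_rot":[0,0,0],"fingers":0.6}
    - {"dp":[0,0,0],"delta_rot":[0,0,0],"fingers":0.6}
    - {"dp":[0,0,0],"delta_rot":[0,0,0],"fingers":0.6}

```text
clock: 26.15
position: [0.5982, -0.0979, 0.2805]
ee_rot: [-0.0, 0.64, 0.769, 0.0]
contact_force: [-0.4, 0.4, -0.1]
width: 0.0513
gripper_force: 0.0
```

```bash
python3 - <<'E'
from h import *
s=readout.get_state(); im,d=imaging.get_image("wrist"); c=wristcal(s); print(s["clock"],s["position"],s["width"],s["contact_force"])
for e in(-.055,.055): print("bar",pix("wrist",np.array([.4755-.185*e,-.0739+.983*e,.082]),c))
cv2.imwrite("pics/w6.png",im[:,:,::-1])
E
```

```text
26.15 [ 0.59824282 -0.09791078  0.28045765] 0.05126454996075088 [-0.44805027  0.44526237 -0.1487631 ]
bar [196.80475766 202.01428696]
bar [182.19205142  80.22408499]
```

View pics/w6.png

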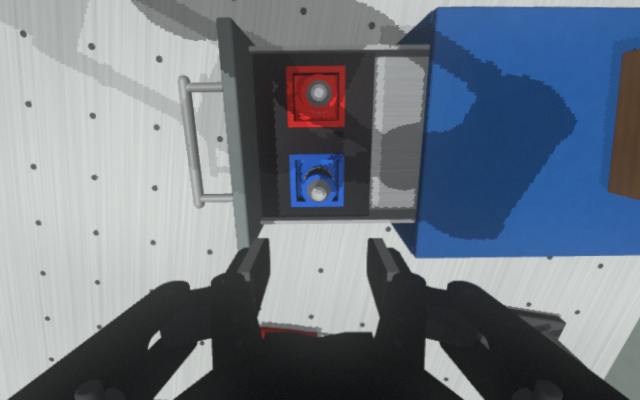

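Both objectives stand upright in their pockets, red nose at (319,92) and blue nose at (319,187). The handle is at (183,78)–(199,206), within about 4 px of its predicted fully-out position. Handing in.

```bash
python3 -c "
from rig import manip
print(manip.sign_off())"
```

```text
the job is handed in; nothing more can be done
None
```

The drawer is out at its stop, and the red and blue objectives stand upright in their matching pockets; the arm touched nothing else, and the job was handed in at about 26 s.

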